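# Release the shaker's hold-down and take out the tube rack

### The job

The bench shaker has finished: lift its sprung hold-down bail up and back until it stays open by itself, then take out the tube rack it was clamping and gently set it down flat on the floor of the shallow tray. Leave the bail standing open, keep the rack upright and do not disturb the other things on the table.

Things in the scene. Friction and masses are not known exactly. Their poses are not given: they have to be found in the camera images.
- shaker: white bench shaker, fixed, 165 x 170 mm, flat aluminium platform 55 mm above the table. Origin: centre of its underside; z up; x points from the front (under the bail's bar) to the hinge at the back, and roughly to world +y. Dark stops 8 mm high hold the rack's ends and corners; the middle 70 mm of its long sides is free for fingers. Hinge posts 117 mm high (20 x 12 mm) at x = 68, y = +-60 mm.
- bail (a joint): bail angle (rad): 0 clamping (bail level), growing as its bar swings up and back to the stop at 1.95 (22 degrees beyond upright). Over-centre spring: let go below about 1.1 it snaps shut, above that it swings on to the stop and stays. Lifting takes 3 to 4 N at the bar at first, less as it rises. Open, its bar is 267 mm above the table.
- bail_bar (a point): centre of the bail's steel lifting bar: 12 mm thick, 120 mm long along the shaker's y, 168 mm from the hinge axis. Closed: 105 mm above the table at x = -100 mm in the shaker's frame, 17 mm in front of the housing, free air below. Side arms (8 x 8 mm, at y = +-48 mm) join it to the hinge; open between them up to the 50 x 50 mm rubber pad on the rack, centred 85 mm behind the bar.
- bail_hinge (a point): middle of the bail's hinge axis, which lies along the shaker's y, 105 mm above the table at x = 68 mm in the shaker's frame
- rack: white block-shaped tube rack with two rows of four clear caps on top, clamped on the shaker's platform: 100 mm long (its x), 54 mm wide (its y), 30 mm high, cap tops at 38 mm, about 120 g. Origin: centre of its underside. On the shaker its x lies along the shaker's x and its origin about 15 mm in front of the platform's middle. To be gripped across its 54 mm width.
- tray: shallow open grey rectangular tray, loose on the table, 200 mm (its x) x 160 mm (its y), 20 mm high, walls and floor 4 mm thick. Origin: centre of its underside; z up. Stands left or right of the shaker.
- tube_stand: bystander: dark wooden stand with five glass test tubes, 70 x 170 mm, 127 mm high, far left; origin under its centre
- dish: bystander: clear petri dish, 88 mm wide, 15 mm high; origin under its centre
- marker: bystander: black marker pen, 120 mm long, lying on the table
- beaker: bystander: glass beaker 66 mm wide, 85 mm high; origin under its centre
- bottle: bystander: white bottle 50 mm wide, 110 mm high; origin under its centre
- strip: bystander: narrow yellow tube rack, 40 x 110 mm, 38 mm high, beyond the shaker; origin under its centre
- case: bystander: closed flat wooden slide case, 170 x 120 mm, 34 mm high, on the shaker's other side from the tray; origin under its centre

How it is judged:
On the way, in this order (a step that is already met when the one before it is completed fails the run):
1. the bail stays open by itself, with the robot clear of it and the rack still in its place (value of joint bail above 1.6 rad and contact force between the fingers and bail below 0.05 N and distance of rack from where it was at the start of the episode below 0.02 m), for 0.3 s.
2. the rack is lifted off the platform (z of rack in the frame of shaker above 0.075 m and value of joint bail above 1.6 rad), for 0.1 s.
At the end, for the whole second after the job is handed in: The bail stands open (joint above 1.6 rad); the rack lies upright (within 0.1 rad) and at rest on the tray's floor, its underside no more than 9 mm above the tray's underside and its centre within 65 mm of the tray's centre (value of joint bail above 1.6 rad and horizontal distance between rack and tray below 0.065 m and z of rack in the frame of tray below 0.009 m and angle between rack's own z axis and vertical below 0.1 rad and linear speed of rack below 0.02 m/s); the robot touches nothing.
It fails at once if the rack is dragged out while the bail is not open (distance of rack from where it was at the start of the episode above 0.03 m and value of joint bail below 1.2 rad).
It fails at once if the rack is tipped (angle between rack's own z axis and vertical above 0.6 rad).
It fails at once if the rack is dropped (moving fast with no finger on it) (contact force between the fingers and rack below 0.02 N and linear speed of rack above 0.5 m/s).
It fails at once if a bystander is pushed away (distance of any of tube_stand, dish, beaker, bottle, strip, case from where it was at the start of the episode above 0.03 m or distance of marker from where it was at the start of the episode above 0.05 m).
It also fails if it takes over 70 s, if anything falls off the work surface, if the arm or the gripper's body presses on something with over 40 N, if the wrist force passes 120 N, or if a joint passes its speed limit or range.

### The arm

A 7-joint arm with a two-finger parallel gripper is mounted at the origin on the work surface. World frame = base frame: x ahead of the robot, y to its left, z up, the work surface at z = 0. Lengths are in m, angles in rad, forces in N, time in s.
With the tool pointing down it reaches from about 0.4 to 0.85 m from the base axis. Payload 10.4 kg.
Tool frame: the origin (TCP) lies at the very end of the fingers, on their centre line; the grasp point (between the pads) lies 19 mm behind it; z points along the fingers, y is the line along which they close (so a half turn about z gives the same grasp; the last joint's range is limited). The gripper opens to 87 mm and grips with 3 to 60 N. Pads are 19 mm wide; open, the fingers measure 117 mm over their backs; the gripper's body (75 mm by 190 mm) begins 51 mm behind the grasp point.
Start: joints at [-1.176, 0.332, -0.065, 1.46, 0.022, 1.35, -0.088], TCP at [0.254, 0.571, 0.223] pointing down, gripper open.
Joint ranges: [-2.6, 2.6], [-0.5, 2.12], [-1.47, 1.34], [0.16, 2.42], [-1.27, 4.41], [0.06, 2.06], [-2.6, 2.6]. Speed limits (rad/s): [2.22, 2.22, 2.79, 2.79, 3.14, 3.14, 3.14].

### API

Orientations are given as a unit quaternion [x, y, z, w].
In Python, from bench import * gives the robot as it stands.
- The arm moves only by the tool step_arm, never from a script. Its arguments are lists of equal length, an entry for each row: "delta_pos": the shift along the world's x, y, z in units of 25 mm (1.0 is 25 mm), a list of three; "turn": the turn about the world's z in units of 0.12 rad (1.0 is 0.12 rad). In form: {"delta_pos": [[tx, ty, tz], ...], "turn": [turn, ...]}. A call has 1 to 12 rows; each row shifts and turns the commanded pose from where the row before left it; what a row does not reach is not made up. A row lasts 1/10 s, in which the tool goes at most 50 mm and 8.59 degrees, less where a joint would pass 70% of its speed; a pose out of reach is approached as far as the arm can. A call with a number of a shift or a turn outside -1 to 1 is refused whole. A call with a gripper value outside its range is refused whole. "grip" is the closure, from 0 (fully open) to 1 (shut), set as the call begins (left out, the last holds). The fingers move at their own pace and stop on an object; "newtons" is the grip in N (left out, the last holds). Time passes only in rows, so rows that do not move let the fingers close. It gives the time, the measured TCP pose, the force, the opening and the grip force at its end, in the units of the state.
- read_state(): the state, without advancing time (a new reading comes with each control period).
- camera(name): name is "side" or "top" or "wrist"; returns a dict with "image" (384x512x3 uint8, red, green, blue), "z_map" (384x512 float32, m along the optical axis (not along the pixel's ray), 0 where there is no reading), "mtx" (3x3 intrinsics, pixels), "view" (4x4, takes a point from world to camera coordinates). Camera axes: x right, y up, looking along -z (the intrinsics and any distortion apply to the point x, -y, -z); pixel columns grow to the right and rows downward; lengths in m; the calibration is good to about 2 mm. A picture is of the moment at which its call begins.
- close_job(): hands the job in; it is judged then, once.
The state is a dict: "time": time; "joint_positions": joint angles; "joint_vel": joint speeds; "joint_torque": joint torques, N m; "ee_pos": TCP position; "eef_rot": TCP orientation; "ft_force": force on the tool from outside, world axes, zero at the start; "torque": the same for the moment, N m; "width": finger opening in m; "grip_force": force on a finger pad.
Only numpy, scipy, OpenCV 4.12 (cv2) and the standard library are available. Lean on these libraries where they do the work, as an engineer would, in place of code of your own. Each camera call takes 0.05 s, during which the arm holds its last target. There are 200 camera calls.

## Working session

There is one attempt and no reset: what is moved stays moved. The work goes in short steps, Python scripts to look and compute and a tool call to move; the robot and the scene stay as the last step left them, time stands still between calls to the robot, and variables do not carry over. Pictures are saved under pics/ and viewed, at most 10 in all, crops included, and the job is handed in when it is done.

Besides the shell and the picture viewer there is one more tool, called after ">>>" by a JSON object that holds its "name" and its "arguments", one argument or row to a line. step_arm: Moves the arm, as the interface text tells. Shifts and turns lie within -1 to 1; 1 stands for 25 mm of shift or 0.12 rad of turn. Its arguments: {"type":"object","properties":{"delta_pos":{"type":"array"},"turn":{"type":"array"},"grip":{"type":"number"},"newtons":{"type":"number"}},"required":["delta_pos","turn"]}

```bash
ls; mkdir -p pics; cat > h.py <<'E'
from bench import *
import numpy as np, cv2
def cloud(c):
    K,V=c["mtx"],c["view"]; z=c["z_map"]; h,w=z.shape
    u,v=np.meshgrid(np.arange(w),np.arange(h))
    P=np.stack([(u-K[0,2])/K[0,0]*z,-(v-K[1,2])/K[1,1]*z,-z,np.ones_like(z)],-1)
    return (P@np.linalg.inv(V).T)[...,:3]
def save(n,im): cv2.imwrite("pics/"+n,cv2.cvtColor(im,cv2.COLOR_RGB2BGR))
E
python3 - <<'E'
from h import *
for n in ["top","side"]:
    c=camera(n); save(n+"1.png",c["image"]); np.savez(n+"1.npz",**c)
    print(n,np.linalg.inv(c["view"])[:3].round(3).tolist(),c["mtx"].round(1).tolist(),[k for k in c])
s=read_state();print(s)
E
```

```text
pics
top [[0.038, 0.978, -0.206, 0.273], [-0.999, 0.038, -0.004, 0.085], [0.003, 0.206, 0.978, 1.583]] [[472.2, 0.0, 259.3], [0.0, 472.2, 190.7], [0.0, 0.0, 1.0]] ['image', 'z_map', 'mtx', 'view']
side [[0.946, 0.182, -0.269, 0.318], [-0.324, 0.467, -0.823, -0.714], [-0.024, 0.865, 0.501, 0.587]] [[391.2, 0.0, 252.0], [0.0, 391.2, 193.8], [0.0, 0.0, 1.0]] ['image', 'z_map', 'mtx', 'view']
{'time': 0.1, 'joint_positions': array([-1.17563367,  0.33278475, -0.06470488,  1.46085044,  0.0216082 ,
        1.34987073, -0.08851278]), 'joint_vel': array([ 0.00116642, -0.00177975,  0.00136001, -0.00357255,  0.00097433,
        0.00282856, -0.00150498]), 'joint_torque': array([ 1.33993246e-03, -6.24545503e+01,  2.43977259e-02, -3.90713632e+01,
       -6.15135022e-02,  3.66888894e-02,  5.48423293e-05]), 'ee_pos': array([0.25343984, 0.57094387, 0.22185173]), 'eef_rot': array([ 2.07359425e-01,  9.78264636e-01, -6.01066574e-04, -9.64795776e-05]), 'ft_force': array([ 0.15492053,  0.18267173, -0.84241262]), 'torque': array([ 0.01860478,  0.01598875, -0.01244756]), 'grip_force': 0.0, 'width': 0.0868734660745374}
```

View pics/top1.png

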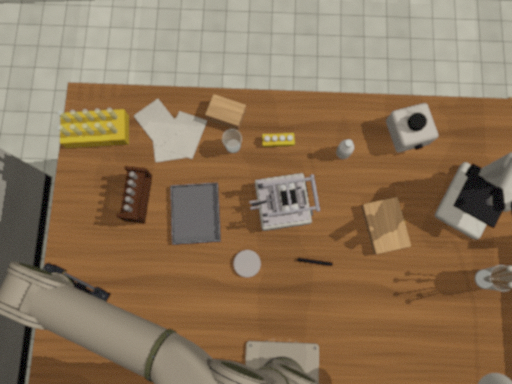

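View pics/side1.png

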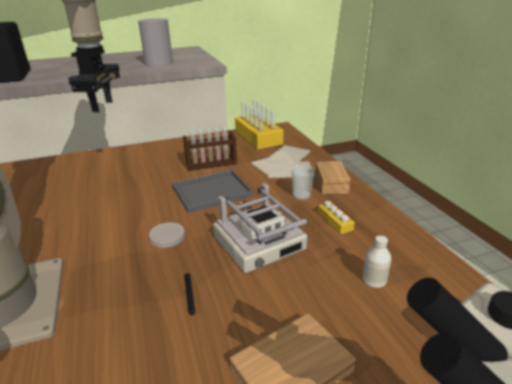

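The top view shows the shaker at about (285,202), with its bail bar at the right (315,193) and hinge posts at the left (255,204). The tray is at (195,213), the dish at (246,263), the marker at (314,262) and the case at (386,225). Next I'll measure these.

```bash
python3 - <<'E'
from h import *
c=np.load("top1.npz"); P=cloud(c); im=c["image"]
print("table z",np.median(P[250:300,330:380,2]))
save("crop1.png",cv2.resize(im[160:250,160:340],None,fx=4,fy=4,interpolation=cv2.INTER_CUBIC))
def rect(n,m,zlo,zhi):
    m=m&(P[...,2]>zlo)&(P[...,2]<zhi)
    k,l,st,_=cv2.connectedComponentsWithStats(m.astype(np.uint8))
    if k<2: print(n,"none");return
    i=1+np.argmax(st[1:,4]); p=P[l==i]
    r=cv2.minAreaRect((p[:,:2]*1000).astype(np.float32)); print(n,st[i,4],"c",np.round(r[0],1),"size",np.round(r[1],1),"ang",round(r[2],2),"z",np.percentile(p[:,2],[5,50,95]).round(4))
def box(u0,v0,u1,v1):
    m=np.zeros(im.shape[:2],bool); m[v0:v1,u0:u1]=1; return m
sh=box(240,165,330,240)
rect("housing+",sh,.03,.3); rect("plat",sh,.045,.07); rect("bail",sh,.092,.125); rect("racktop",sh,.08,.091)
rect("bar",box(304,165,330,240),.09,.12)
rect("posts",box(240,165,270,240),.107,.13)
rect("tray",box(160,170,225,255),.012,.03);rect("trayfloor",box(165,175,225,250),.002,.01)
hsv=cv2.cvtColor(im,cv2.COLOR_RGB2HSV)
rect("traycol",box(160,170,228,255)&(hsv[...,1]<70)&(hsv[...,2]<170),-.01,.05)
for n,b in dict(dish=(230,245,265,280),beaker=(218,122,246,156),strip=(258,128,300,150),stand=(115,160,155,225),case=(355,190,415,260),bottle=(332,135,358,162)).items(): rect(n,box(*b),.008,.3)
s=np.load("side1.npz"); Q=cloud(s)
m=(Q[...,2]>.092)&(Q[...,2]<.125); m[:,:210]=0;m[:,310:]=0;m[:180]=0;m[270:]=0
p=Q[m]; np.savetxt("bailside.txt",p); print("side bail",len(p),p.min(0),p.max(0))
r=P[sh&(P[...,2]>.097)&(P[...,2]<.117)];print("top bail",len(r),r.min(0).round(3),r.max(0).round(3))
E
```

```text
table z -0.0011093630753443717
housing+ 2750 c [568.1  13.8] size [171.5 215.2] ang 10.87 z [0.0413 0.057  0.1102]
plat 460 c [504.2   1.3] size [ 40.8 160.6] ang 10.74 z [0.046  0.0529 0.0594]
bail 848 c [570.2  -1.8] size [131.5 184.2] ang 11.1 z [0.0949 0.1056 0.1141]
racktop 39 c [537.    6.6] size [17.5 26. ] ang 2.28 z [0.0808 0.0843 0.0902]
bar 193 c [587.4 -75.4] size [119.8  48.6] ang 1.03 z [0.1011 0.107  0.1125]
posts 44 c [501.4  67.1] size [23.6 19. ] ang 1.67 z [0.1078 0.1118 0.1186]
tray 54 c [423.7 297.7] size [  5.2 125. ] ang 5.47 z [0.0126 0.0186 0.0236]
trayfloor 1298 c [523.  303.7] size [192.3 156.6] ang 6.45 z [0.0023 0.0047 0.0088]
traycol 2796 c [520.3 307.2] size [199.4 164.8] ang 5.48 z [-0.0033  0.0032  0.0173]
dish 532 c [360.9 124. ] size [86.4 83.3] ang 47.12 z [0.0094 0.014  0.0197]
beaker 385 c [790.4 200. ] size [117.4  76.8] ang 7.24 z [0.0104 0.0469 0.085 ]
strip 392 c [791.5  33. ] size [ 50.8 108.8] ang 5.2 z [0.0129 0.025  0.0393]
stand 1350 c [567.2 503.3] size [ 74.1 171.2] ang 86.77 z [0.0104 0.0827 0.1229]
case 1934 c [ 505. -334.] size [176.3 125.8] ang 14.18 z [0.0242 0.0322 0.0381]
bottle 248 c [ 752.2 -191.5] size [49.1 42.2] ang 64.77 z [0.0219 0.0732 0.1091]
side bail 1416 [ 0.49080807 -0.10299396  0.09247426] [0.64806011 0.098035   0.12075769]
top bail 742 [ 0.489 -0.101  0.097] [0.647 0.1   0.117]
```

View pics/crop1.png

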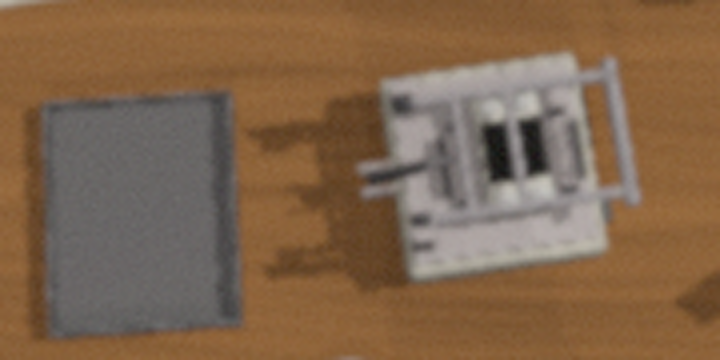

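The shaker origin comes out at about (0.568, 0.012), with its x axis at 100.9° in the world. That puts the bar at (0.5865, -0.086), the hinge at (0.555, 0.079), the rack at (0.570, -0.003), and the tray at (0.521, 0.306) with a yaw of about 5.5°. The measured bail size of 184 x 131 mm agrees with the given dimensions. I'll move above the bar with the fingers across it.

>>> {"name": "step_arm", "arguments": {
  "delta_pos": [
    [0.5,-1,0],
    [0.5,-1,0],
    [0.5,-1,0],
    [0.5,-1,0],
    [0.5,-1,0],
    [0.5,-1,0],
    [0.5,-1,0],
    [0.5,-1,0],
    [0.5,-1,0],
    [0.5,-1,0],
    [0.5,-1,0],
    [0.5,-1,0]
  ],
  "turn": [0.3,0.3,0.3,0.3,0.3,0.3,0.3,0.3,0.3,0.3,0.3,0.3],
  "grip": 0.59,
  "newtons": 25
}}

```text
time: 1.3
ee_pos: [0.4038, 0.27, 0.2223]
eef_rot: [-0.008, 1.0, -0.0, -0.0]
ft_force: [0.3, 0.2, 0.1]
width: 0.0355
grip_force: 0.0
```

>>> {"name": "step_arm", "arguments": {
  "delta_pos": [
    [0.5,-1,0],
    [0.5,-1,0],
    [0.5,-1,0],
    [0.5,-1,0],
    [0.5,-1,0],
    [0.5,-1,0],
    [0.5,-1,0],
    [0.5,-1,0],
    [0.5,-1,0],
    [0.5,-1,0],
    [0.5,-1,0],
    [0.5,-1,0]
  ],
  "turn": [0.12,0.12,0.12,0.12,0.12,0.12,0.12,0.12,0.12,0.12,0.12,0.12]
}}

```text
time: 2.5
ee_pos: [0.5538, -0.0297, 0.2223]
eef_rot: [-0.094, 0.996, 0.0, -0.0]
ft_force: [0.3, 0.9, -0.9]
width: 0.0354
grip_force: 0.0
```

>>> {"name": "step_arm", "arguments": {
  "delta_pos": [
    [0.5,-1,0],
    [0.5,-1,0],
    [0.35,-0.3,0],
    [0,0,0],
    [0,0,0]
  ],
  "turn": [0,0,0,0,0]
}}

```text
time: 3.0
ee_pos: [0.5872, -0.085, 0.2222]
eef_rot: [-0.094, 0.996, 0.0, -0.0]
ft_force: [-0.3, 0.5, 0.7]
width: 0.0357
grip_force: 0.0
```

```bash
cat > where.py <<'E'
from h import *
from scipy.spatial.transform import Rotation as R
s=read_state(); y=R.from_quat(s["eef_rot"]).as_matrix()[:,1]
print("t",round(s["time"],2),"tcp",s["ee_pos"].round(4),"yaw_y",np.degrees(np.arctan2(y[1],y[0])).round(2),"w",s["width"],"F",s["ft_force"].round(2),"grip",s["grip_force"],"q",s["joint_positions"].round(2))
E
python3 where.py; python3 - <<'E'
from h import *
c=camera("wrist"); save("w1.png",c["image"]); np.savez("w1.npz",**c)
P=cloud(c); m=(P[...,2]>.095)&(P[...,2]<.125)&(P[...,1]<-.055)
k,l,st,_=cv2.connectedComponentsWithStats(m.astype(np.uint8))
for i in range(1,k):
    if st[i,4]>200:
        p=P[l==i]; r=cv2.minAreaRect((p[:,:2]*1000).astype(np.float32)); print(st[i],r,np.median(p,0).round(4))
E
```

```text
t 3.0 tcp [ 0.5872 -0.085   0.2222] yaw_y 100.76 w 0.035656897975323724 F [-0.31  0.47  0.7 ] grip 0.0 q [-0.32  0.27  0.48  1.57 -0.13  1.33  1.93]
[ 255  124   48  116 1782] ((585.2398681640625, -68.296142578125), (119.73551940917969, 45.22019958496094), 10.404027938842773) [ 0.5739 -0.0825  0.1082]
```

View pics/w1.png

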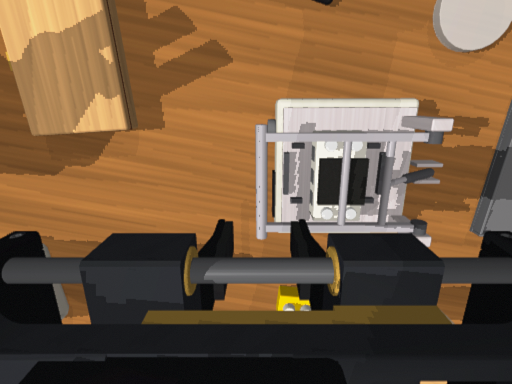

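```bash
python3 - <<'E'
from h import *
P=cloud(np.load("w1.npz")); a=np.radians(10.6); xs=np.array([-np.sin(a),np.cos(a)]); ys=np.array([-np.cos(a),-np.sin(a)])
q=(P[...,:2]-[.5865,-.0862]); X=q@xs;Y=q@ys;Z=P[...,2]
m=(Z>.095)&(Z<.125)&(abs(X)<.02)&(abs(Y)<.075)
# front edge and back edge along bar
for lo in np.arange(-.06,.06,.02):
    s=m&(Y>=lo)&(Y<lo+.02); print(round(lo,2),s.sum(),np.percentile(X[s],[2,50,98]).round(4) if s.sum() else "",np.median(Z[s]).round(4) if s.sum() else "")
print(Y[m].min(),Y[m].max())
E
```

```text
-0.06 311 [-0.0039  0.0047  0.0196] 0.108
-0.04 192 [-0.0038  0.0014  0.0067] 0.1085
-0.02 206 [-0.0038  0.0014  0.0065] 0.1085
0.0 232 [-0.0037  0.0014  0.0075] 0.1087
0.02 245 [-0.0038  0.0013  0.0073] 0.1086
0.04 369 [-0.0046  0.0041  0.0196] 0.108
-0.061867004406877105 0.05786000027968513
```

The wrist view shows the bar at u≈262, v 125–240, with the arms running right to the hinge at u≈435. The measured bar centre is within 1–2 mm of the TCP in plan, so I'll descend and pinch.

>>> {"name": "step_arm", "arguments": {
  "delta_pos": [
    [0,0,-0.8],
    [0,0,-0.8],
    [0,0,-0.8],
    [0,0,-0.8],
    [0,0,-0.8],
    [0,0,-0.8],
    [0,0,-0.5],
    [0,0,0]
  ],
  "turn": [0,0,0,0,0,0,0,0]
}}

```text
time: 3.85
ee_pos: [0.5862, -0.085, 0.0886]
eef_rot: [-0.094, 0.996, 0.0, -0.001]
ft_force: [-0.5, 0.5, 1.4]
width: 0.0358
grip_force: 0.0
```

>>> {"name": "step_arm", "arguments": {
  "delta_pos": [
    [0,0,0],
    [0,0,0],
    [0,0,0],
    [0,0,0],
    [0,0,0]
  ],
  "turn": [0,0,0,0,0],
  "grip": 1,
  "newtons": 25
}}

```text
time: 4.35
ee_pos: [0.5876, -0.0852, 0.0907]
eef_rot: [-0.094, 0.996, 0.001, 0.0]
ft_force: [-2.2, 4.9, 5.0]
width: 0.0108
grip_force: 25.0
```

```bash
python3 where.py; python3 - <<'E'
import numpy as np
a=np.radians(10.7);xs=np.array([-np.sin(a),np.cos(a)])
th=np.linspace(0,1.9,25)
p=np.array([[*( -.168*np.cos(t)*xs),.168*np.sin(t)] for t in th])
print((np.diff(p,axis=0)/.025).round(2).tolist())
E
```

```text
t 4.35 tcp [ 0.5876 -0.0852  0.0907] yaw_y 100.76 w 0.010759205441226244 F [-2.15  4.92  5.01] grip 25.00104457139969 q [-0.3   0.39  0.45  1.72 -0.19  1.07  1.97]
[[-0.0, 0.02, 0.53], [-0.01, 0.06, 0.53], [-0.02, 0.1, 0.52], [-0.03, 0.14, 0.51], [-0.03, 0.18, 0.5], [-0.04, 0.22, 0.48], [-0.05, 0.26, 0.46], [-0.06, 0.29, 0.44], [-0.06, 0.33, 0.42], [-0.07, 0.36, 0.39], [-0.07, 0.39, 0.36], [-0.08, 0.41, 0.33], [-0.08, 0.44, 0.29], [-0.09, 0.46, 0.26], [-0.09, 0.48, 0.22], [-0.09, 0.49, 0.18], [-0.1, 0.5, 0.14], [-0.1, 0.51, 0.1], [-0.1, 0.52, 0.06], [-0.1, 0.52, 0.01], [-0.1, 0.52, -0.03], [-0.1, 0.52, -0.07], [-0.1, 0.51, -0.11], [-0.09, 0.5, -0.15]]
```

>>> {"name": "step_arm", "arguments": {
  "delta_pos": [
    [0,0.02,0.53],
    [-0.01,0.06,0.53],
    [-0.02,0.1,0.52],
    [-0.03,0.14,0.51],
    [-0.03,0.18,0.5],
    [-0.04,0.22,0.48]
  ],
  "turn": [0,0,0,0,0,0]
}}

```text
time: 4.95
ee_pos: [0.5842, -0.0683, 0.168]
eef_rot: [-0.093, 0.996, -0.0, 0.0]
ft_force: [4.2, 1.6, -5.0]
width: 0.0108
grip_force: 25.0
```

>>> {"name": "step_arm", "arguments": {
  "delta_pos": [
    [-0.05,0.26,0.46],
    [-0.06,0.29,0.44],
    [-0.06,0.33,0.42],
    [-0.07,0.36,0.39],
    [-0.07,0.39,0.36],
    [-0.08,0.41,0.33],
    [-0.08,0.44,0.29],
    [-0.09,0.46,0.26]
  ],
  "turn": [0,0,0,0,0,0,0,0]
}}

```text
time: 5.75
ee_pos: [0.5709, 0.002, 0.2438]
eef_rot: [-0.091, 0.996, -0.002, 0.002]
ft_force: [1.9, -7.1, 8.3]
width: 0.0109
grip_force: 25.0
```

>>> {"name": "step_arm", "arguments": {
  "delta_pos": [
    [-0.09,0.48,0.22],
    [-0.09,0.49,0.18],
    [-0.1,0.5,0.14],
    [-0.1,0.51,0.1],
    [-0.1,0.52,0.06],
    [-0.1,0.52,0.01],
    [-0.1,0.52,-0.03]
  ],
  "turn": [0,0,0,0,0,0,0]
}}

```text
time: 6.45
ee_pos: [0.5532, 0.0941, 0.2598]
eef_rot: [-0.093, 0.996, 0.0, 0.001]
ft_force: [0.6, 0.6, 3.4]
width: 0.0111
grip_force: 25.0
```

>>> {"name": "step_arm", "arguments": {
  "delta_pos": [
    [-0.1,0.52,-0.07],
    [-0.1,0.51,-0.11],
    [0,0.2,-0.05],
    [0,0,0]
  ],
  "turn": [0,0,0,0]
}}

```text
time: 6.85
ee_pos: [0.5471, 0.1266, 0.2522]
eef_rot: [-0.095, 0.996, 0.001, -0.001]
ft_force: [-6.3, 4.0, 9.3]
width: 0.0112
grip_force: 25.0
```

>>> {"name": "step_arm", "arguments": {
  "delta_pos": [
    [0,0,0],
    [0,0,0],
    [0,0,0],
    [0,0.2,0.5],
    [0,0,1],
    [0,0,1],
    [0,0,1]
  ],
  "turn": [0,0,0,0,0,0,0],
  "grip": 0
}}

```text
time: 7.55
ee_pos: [0.5483, 0.129, 0.3413]
eef_rot: [-0.093, 0.996, -0.0, 0.0]
ft_force: [0.2, -0.3, 0.2]
width: 0.0591
grip_force: 0.0
```

```bash
python3 where.py; python3 - <<'E'
from h import *
c=camera("side"); save("s2.png",c["image"]); np.savez("s2.npz",**c)
P=cloud(c); m=np.zeros(P.shape[:2],bool); m[150:280,200:320]=1
q=m&(P[...,2]>.15)&(P[...,2]<.275); print(q.sum(),P[q].min(0).round(3),P[q].max(0).round(3))
E
```

```text
t 7.55 tcp [0.5483 0.129  0.3413] yaw_y 100.66 w 0.059086404615019635 F [ 0.15 -0.31  0.21] grip 0.0 q [-0.62  0.16  0.35  1.44 -0.05  1.55  1.49]
709 [0.497 0.081 0.15 ] [0.605 0.128 0.222]
```

View pics/s2.png

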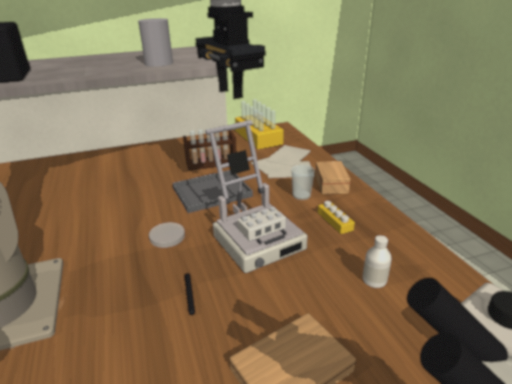

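The side view shows the bail standing open (bar about (230,127)) and the rack uncovered at (262,222). Next I'll measure the rack and the wrist camera's offset.

```bash
python3 - <<'E'
from h import *
a=np.radians(10.7); xs=np.array([-np.sin(a),np.cos(a)]); ys=np.array([-np.cos(a),-np.sin(a)])
c=camera("wrist"); V=np.linalg.inv(c["view"]); s=read_state(); print("cam offset",(V[:3,3]-s["ee_pos"]).round(3))
for n,c in dict(side=np.load("s2.npz"),top=camera("top"),wrist=c).items():
    P=cloud(c); q=P[...,:2]-[.5676,.012]; X=q@xs;Y=q@ys;Z=P[...,2]
    m=(Z>.078)&(Z<.1)&(X<.05)&(X>-.1)&(abs(Y)<.05)
    if m.sum()<50: print(n,m.sum()); continue
    p=np.stack([X[m],Y[m]],-1)*1000
    r=cv2.minAreaRect(p.astype(np.float32)); print(n,m.sum(),r,np.percentile(p,[2,98],axis=0).round(1).tolist(),np.percentile(Z[m],[5,50,95]).round(4))
E
```

```text
cam offset [-0.079 -0.014  0.163]
side 707 ((-15.477005004882812, -0.22741317749023438), (56.388404846191406, 98.26795959472656), 1.4606214761734009) [[-42.3, -45.5], [9.4, 47.8]] [0.0796 0.0866 0.0948]
top 463 ((-14.392080307006836, -0.02602386474609375), (54.92904281616211, 99.12505340576172), 0.5676282644271851) [[-40.2, -46.4], [11.7, 47.4]] [0.0792 0.0842 0.0929]
wrist 2363 ((-12.390588760375977, -0.9803085327148438), (97.46100616455078, 55.06090545654297), 89.79000091552734) [[-38.2, -47.7], [13.8, 46.3]] [0.0827 0.0846 0.0928]
```

The rack's long side seems to lie along the shaker's y, not x as the task text says, so I'll look at it directly.

```bash
python3 - <<'E'
from h import *
c=camera("wrist"); np.savez("w2.npz",**c); save("w2.png",cv2.resize(c["image"],(800,600)))
s=np.load("s2.npz")["image"]; save("w2b.png",cv2.resize(s[185:275,205:315],None,fx=6,fy=6,interpolation=cv2.INTER_CUBIC))
E
```

```text
(no output)
```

View pics/w2.png

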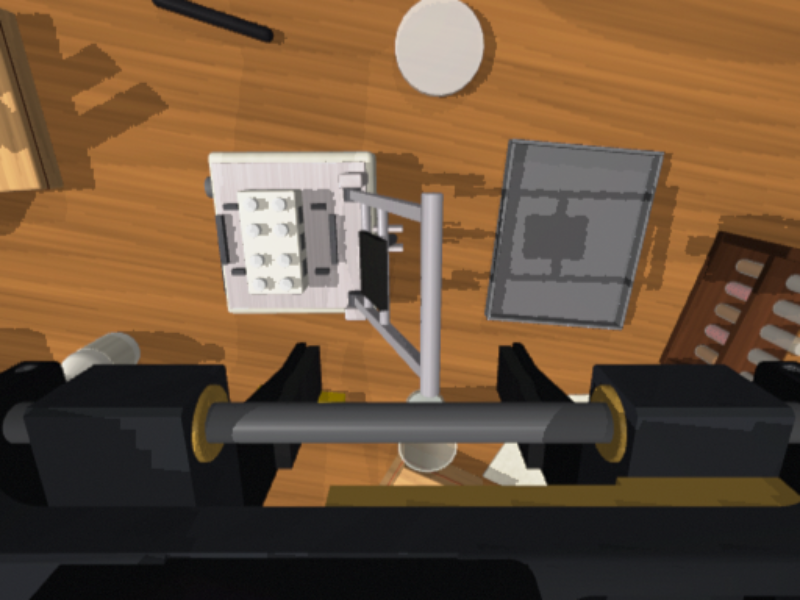

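View pics/w2b.png

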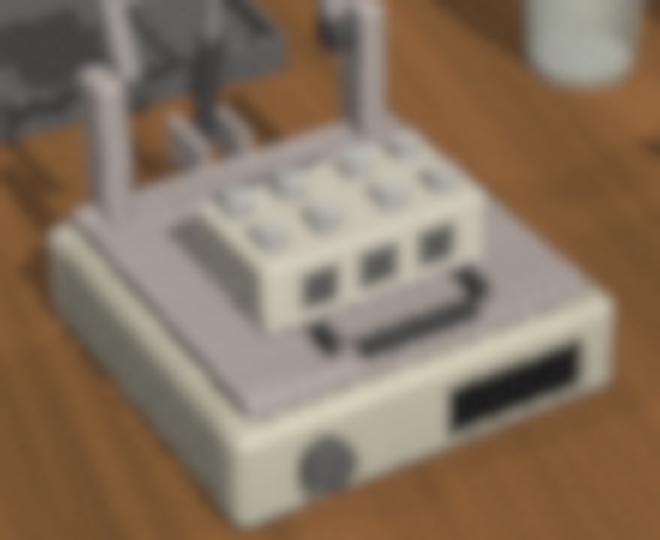

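Both views show the rack lying crosswise, with its long side along the shaker's y (in w2: u 245–302, v 190–293). It is centred at x≈-14 mm and spans -41 to +13 mm, between the corner stops at x≈-50 and +20. This contradicts the text, but I trust the pictures and the depth. The fingers therefore have to close along the shaker's x, which is the yaw they already have.

The gripper's 190 mm body would then come very close to the open bail's pad. I'll grip 7 mm further forward and let the fingers slide the rack those few millimetres, keeping the tips just above the 63 mm stops.

>>> {"name": "step_arm", "arguments": {
  "delta_pos": [
    [0.1,-0.9,0],
    [0.2,-0.95,0],
    [0.2,-0.95,0],
    [0.2,-0.95,0],
    [0.15,-0.95,0],
    [0.08,-0.8,0],
    [0,0,0],
    [0,0,0]
  ],
  "turn": [0,0,0,0,0,0,0,0],
  "grip": 0.08
}}

```text
time: 8.55
ee_pos: [0.5711, -0.0078, 0.3387]
eef_rot: [-0.093, 0.996, 0.0, -0.001]
ft_force: [0.4, 0.1, 1.0]
width: 0.0799
grip_force: 0.0
```

>>> {"name": "step_arm", "arguments": {
  "delta_pos": [
    [0,0,-1],
    [0,0,-1],
    [0,0,-1],
    [0,0,-1],
    [0,0,-1],
    [0,0,-1],
    [0,0,-1],
    [0,0,-0.8],
    [0,0,-0.6],
    [0,0,0],
    [0,0,0]
  ],
  "turn": [0,0,0,0,0,0,0,0,0,0,0]
}}

```text
time: 9.65
ee_pos: [0.5715, -0.0075, 0.1298]
eef_rot: [-0.094, 0.996, 0.0, 0.0]
ft_force: [1.2, -0.8, 0.4]
width: 0.0801
grip_force: 0.0
```

```bash
python3 where.py
```

```text
t 9.65 tcp [ 0.5715 -0.0075  0.1298] yaw_y 100.75 w 0.08007044454651849 F [ 1.2  -0.82  0.39] grip 0.0 q [-0.43  0.3   0.43  1.74 -0.13  1.13  1.8 ]
```

>>> {"name": "step_arm", "arguments": {
  "delta_pos": [
    [0,-0.05,-0.5],
    [0,0,-0.5],
    [0,0,-0.5],
    [0,0,-0.5],
    [0,0,-0.5],
    [0,0,0],
    [0,0,0]
  ],
  "turn": [0,0,0,0,0,0,0]
}}

```text
time: 10.35
ee_pos: [0.5712, -0.0093, 0.0666]
eef_rot: [-0.093, 0.996, -0.0, -0.0]
ft_force: [-0.6, -0.5, -0.2]
width: 0.0805
grip_force: 0.0
```

```bash
python3 where.py
```

```text
t 10.35 tcp [ 0.5712 -0.0093  0.0666] yaw_y 100.71 w 0.08051688720906752 F [-0.6  -0.47 -0.15] grip 0.0 q [-0.41  0.37  0.41  1.8  -0.17  1.01  1.83]
```

No contact so far. I'll close gently.

>>> {"name": "step_arm", "arguments": {
  "delta_pos": [
    [0,0,0],
    [0,0,0],
    [0,0,0],
    [0,0,0],
    [0,0,0],
    [0,0,0]
  ],
  "turn": [0,0,0,0,0,0],
  "grip": 1,
  "newtons": 20
}}

```text
time: 10.95
ee_pos: [0.5716, -0.0088, 0.0672]
eef_rot: [-0.094, 0.996, 0.0, 0.0]
ft_force: [-1.0, 2.6, 3.9]
width: 0.0536
grip_force: 20.0
```

>>> {"name": "step_arm", "arguments": {
  "delta_pos": [
    [0,0,0.2],
    [0,0,0.3],
    [0,0,0.5],
    [0,0,0.5],
    [0,0,0.5]
  ],
  "turn": [0,0,0,0,0]
}}

```text
time: 11.45
ee_pos: [0.5716, -0.0094, 0.1183]
eef_rot: [-0.093, 0.996, 0.0, 0.0]
ft_force: [-0.4, 0.6, -1.6]
width: 0.054
grip_force: 20.0
```

```bash
python3 where.py; python3 - <<'E'
from h import *
c=camera("side"); np.savez("s3.npz",**c); save("s3.png",c["image"])
E
```

```text
t 11.45 tcp [ 0.5716 -0.0094  0.1183] yaw_y 100.7 w 0.05404402356083198 F [-0.44  0.57 -1.61] grip 19.999621510505676 q [-0.42  0.31  0.43  1.76 -0.14  1.11  1.81]
```

View pics/s3.png

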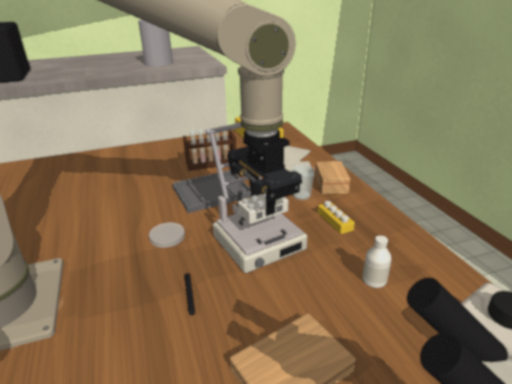

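The side view shows the rack held level and clear of the platform at (265,207), with the bail still standing open at (215,130–200). The bail is 267 mm high, so I'll rise over it and then move to above the tray.

>>> {"name": "step_arm", "arguments": {
  "delta_pos": [
    [0,0,0.5],
    [0,0,0.8],
    [0,0,0.9],
    [0,0,0.9],
    [0,0,0.9],
    [0,0,0.9],
    [0,0,0.9],
    [0,0,0.9],
    [0,0,0.9],
    [0,0,0.7],
    [0,0,0],
    [0,0,0]
  ],
  "turn": [0,0,0,0,0,0,0,0,0,0,0,0]
}}

```text
time: 12.7
ee_pos: [0.5712, -0.0093, 0.324]
eef_rot: [-0.093, 0.996, 0.0, -0.0]
ft_force: [-0.4, 0.1, -1.2]
width: 0.0537
grip_force: 20.0
```

>>> {"name": "step_arm", "arguments": {
  "delta_pos": [
    [-0.05,0.3,0],
    [-0.1,0.6,0],
    [-0.15,0.9,0],
    [-0.15,0.9,0],
    [-0.15,0.9,0],
    [-0.15,0.9,0],
    [-0.15,0.9,0],
    [-0.15,0.9,0],
    [-0.15,0.9,0],
    [-0.15,0.9,0],
    [-0.15,0.9,0],
    [-0.15,0.9,0]
  ],
  "turn": [0,0,0,0,0,0,-0.15,-0.15,-0.15,-0.15,-0.15,0]
}}

```text
time: 13.9
ee_pos: [0.5291, 0.2396, 0.3231]
eef_rot: [-0.048, 0.999, -0.0, -0.001]
ft_force: [-0.5, 1.3, -0.7]
width: 0.0538
grip_force: 20.0
```

>>> {"name": "step_arm", "arguments": {
  "delta_pos": [
    [-0.15,0.9,0],
    [-0.15,0.8,0],
    [-0.1,0.6,0],
    [0,0.4,0],
    [0,0,0],
    [0,0,0]
  ],
  "turn": [0,0,0,0,0,0]
}}

```text
time: 14.5
ee_pos: [0.5204, 0.3049, 0.3241]
eef_rot: [-0.048, 0.999, -0.0, -0.0]
ft_force: [0.3, -0.2, -0.6]
width: 0.0537
grip_force: 20.0
```

```bash
python3 where.py; python3 - <<'E'
from h import *
c=camera("wrist"); P=cloud(c); Z=P[...,2]
hsv=cv2.cvtColor(c["image"],cv2.COLOR_RGB2HSV)
m=(hsv[...,1]<70)&(Z>-.01)&(Z<.03)&(P[...,1]>.2)&(P[...,1]<.42)&(P[...,0]<.65)&(P[...,0]>.38)
p=P[m];print(m.sum(),p.min(0).round(3),p.max(0).round(3)); print(cv2.minAreaRect((p[:,:2]*1000).astype(np.float32)))
save("w3.png",c["image"])
E
```

```text
t 14.5 tcp [0.5204 0.3049 0.3241] yaw_y 95.51 w 0.053702801465528374 F [ 0.34 -0.2  -0.63] grip 19.99954104423523 q [-0.81  0.25  0.25  1.36 -0.06  1.53  1.11]
6414 [ 0.416  0.215 -0.001] [0.547 0.386 0.022]
((480.4585876464844, 300.1716613769531), (114.70989990234375, 164.81089782714844), 6.7076334953308105)
```

View pics/w3.png

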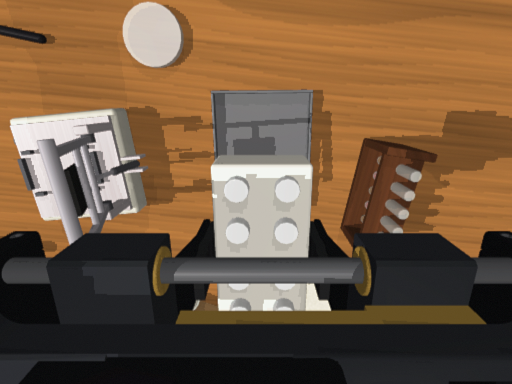

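The rack is held squarely and level over the tray, whose near edge is at v≈90 and sides at u≈213 and 312. I'll descend.

>>> {"name": "step_arm", "arguments": {
  "delta_pos": [
    [0,0,-0.5],
    [0,0,-1],
    [0,0,-1],
    [0,0,-1],
    [0,0,-1],
    [0,0,-1],
    [0,0,-1],
    [0,0,-1],
    [0,0,-1],
    [0,0,-1],
    [0,0,-0.8],
    [0,0,-0.5]
  ],
  "turn": [0,0,0,0,0,0,0,0,0,0,0,0]
}}

```text
time: 15.75
ee_pos: [0.5192, 0.3043, 0.052]
eef_rot: [-0.048, 0.999, -0.001, -0.001]
ft_force: [0.3, 0.4, -1.0]
width: 0.054
grip_force: 20.0
```

>>> {"name": "step_arm", "arguments": {
  "delta_pos": [
    [0,0,-0.4],
    [0,0,-0.3],
    [0,0,-0.2],
    [0,0,0],
    [0,0,0]
  ],
  "turn": [0,0,0,0,0]
}}

```text
time: 16.25
ee_pos: [0.5204, 0.306, 0.0324]
eef_rot: [-0.048, 0.999, 0.0, 0.0]
ft_force: [-0.4, -0.6, -1.3]
width: 0.054
grip_force: 20.0
```

```bash
python3 where.py
```

```text
t 16.25 tcp [0.5204 0.306  0.0324] yaw_y 95.56 w 0.053983780729038505 F [-0.44 -0.59 -1.32] grip 19.999682307243347 q [-0.78  0.46  0.21  1.73 -0.12  0.97  1.15]
```

Another 16 mm to go, slowly.

>>> {"name": "step_arm", "arguments": {
  "delta_pos": [
    [0,0,-0.15],
    [0,0,-0.15],
    [0,0,-0.1],
    [0,0,-0.1],
    [0,0,0],
    [0,0,0]
  ],
  "turn": [0,0,0,0,0,0]
}}

```text
time: 16.85
ee_pos: [0.52, 0.3057, 0.0193]
eef_rot: [-0.049, 0.999, -0.0, -0.0]
ft_force: [-0.4, -0.1, -0.8]
width: 0.0539
grip_force: 20.0
```

>>> {"name": "step_arm", "arguments": {
  "delta_pos": [
    [0,0,-0.05],
    [0,0,-0.05],
    [0,0,0],
    [0,0,0]
  ],
  "turn": [0,0,0,0]
}}

```text
time: 17.25
ee_pos: [0.5201, 0.3058, 0.0168]
eef_rot: [-0.048, 0.999, 0.0, -0.0]
ft_force: [0.4, 0.3, -1.5]
width: 0.054
grip_force: 20.0
```

>>> {"name": "step_arm", "arguments": {
  "delta_pos": [
    [0,0,-0.05],
    [0,0,-0.03],
    [0,0,0],
    [0,0,0]
  ],
  "turn": [0,0,0,0]
}}

```text
time: 17.65
ee_pos: [0.5202, 0.3059, 0.0161]
eef_rot: [-0.048, 0.999, 0.0, 0.0]
ft_force: [-5.0, -2.8, 12.4]
width: 0.0538
grip_force: 20.0
```

Contact: +12 N upward, at the expected height. I'll release and rise.

>>> {"name": "step_arm", "arguments": {
  "delta_pos": [
    [0,0,0],
    [0,0,0],
    [0,0,0],
    [0,0,0]
  ],
  "turn": [0,0,0,0],
  "grip": 0.1
}}

```text
time: 18.05
ee_pos: [0.5201, 0.3058, 0.0147]
eef_rot: [-0.049, 0.999, 0.0, -0.0]
ft_force: [0.7, 0.0, -0.6]
width: 0.0754
grip_force: 0.0
```

>>> {"name": "step_arm", "arguments": {
  "delta_pos": [
    [0,0,0.3],
    [0,0,0.6],
    [0,0,1],
    [0,0,1],
    [0,0,1],
    [0,0,1],
    [0,0,1],
    [0,0,1],
    [0,0,1],
    [0,0,1],
    [0,0,0],
    [0,0,0]
  ],
  "turn": [0,0,0,0,0,0,0,0,0,0,0,0]
}}

```text
time: 19.25
ee_pos: [0.5203, 0.3058, 0.2387]
eef_rot: [-0.048, 0.999, 0.001, 0.001]
ft_force: [-0.3, -0.2, -0.4]
width: 0.0782
grip_force: 0.0
```

```bash
python3 where.py; python3 - <<'E'
from h import *
c=camera("side"); save("s4.png",c["image"]); P=cloud(camera("top"))
for P,n in((cloud(c),"side"),(P,"top")):
    m=(P[...,2]>.027)&(P[...,2]<.046)&(abs(P[...,0]-.52)<.09)&(abs(P[...,1]-.306)<.07)
    p=P[m]
    if len(p)>30: print(n,len(p),cv2.minAreaRect((p[:,:2]*1000).astype(np.float32)),np.percentile(p[:,2],[5,50,95]).round(4))
E
```

```text
t 19.25 tcp [0.5203 0.3058 0.2387] yaw_y 95.55 w 0.07820924298123201 F [-0.26 -0.18 -0.44] grip 0.0 q [-0.81  0.27  0.25  1.51 -0.07  1.36  1.11]
side 322 ((522.6048583984375, 304.08306884765625), (100.5634994506836, 56.08448791503906), 6.701937675476074) [0.0288 0.0359 0.0441]
```

View pics/s4.png

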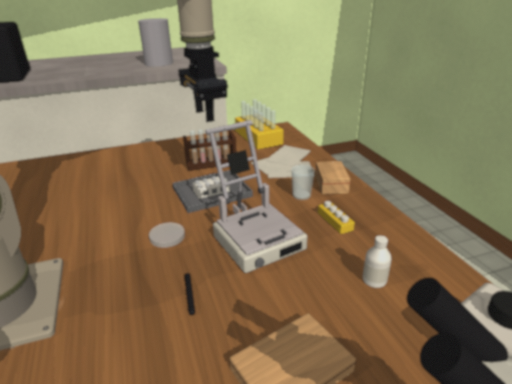

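The rack lies flat in the tray at (210,187), with its top at about 35 mm and its centre within 3 mm of the tray's. The bail stands open, the bystanders are untouched and the robot is clear.

```bash
python3 -c "
from bench import *
print(close_job())"
```

```text
the job is handed in; nothing more can be done
None
```

The job is handed in, though no verdict came back: the last measurements showed the bail standing open, the rack flat and upright on the tray floor within about 3 mm of centre, and the bystanders looked undisturbed; the rack lay crosswise on the shaker, contrary to the description, so I gripped it along the shaker's x.

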